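# Fish the jar ring out of the gap between the spice boxes

### The job

The open steel ring of a jar has dropped into one of the two narrow gaps between the three spice boxes. Pick up the bent rod (the wooden-handled one whose end is bent down), reach its toe down to the ring and draw the ring out of the open end of the gap until it lies flat on the worktop, at least a finger's width clear of the boxes, then put the rod down on the worktop, out of the gap. Do not touch the ring with the gripper, and leave the closed, knobbed steel cap in the other gap alone.

Things in the scene. Friction and masses are not known exactly. Their poses are not given: they have to be found in the camera images.
- hook: The bent rod, loose, 130 g: a dark wood handle 120x26x36 mm high lying flat; from its front end a level steel rod 8 mm thick, its axis 28 mm up, bent straight down at the end. Origin: centre of the handle's underside; x along the rod to the bend, z up. Mass centre near x=34 mm: grip the 26 mm width near x=30 mm. A spatula with the same handle but a flat 30 mm blade lies near: not the tool.
- ring: The jar ring to fish out, loose, about 40 g: a plain steel ring open right through, 48 mm outside diameter, 40 mm inside, 22 mm high, lying flat on the worktop in one of the two gaps. Origin: its centre, 11 mm above the worktop; z is its axis. It slides easily.
- boxes: Three slim closed plywood boxes, fixed, each 50 wide, 150 long, 100 mm high, side by side, joined by an upright board (300 wide, 130 high) across their far ends. Origin: on the worktop, middle of the open ends. y points into the gaps, x across, z up. Two gaps 58 mm wide, centred at x=-54 and +54 mm, open above and at y=0, closed at y=150 mm. The ring starts at y=45 to 95 mm.
- cap: A closed steel jar cap, loose, a disc of the same outside size as the ring (48 mm diameter, 22 mm high) but closed on top, with a small knob (18 mm wide, 12 mm high) in the middle, lying in the other gap; leave it there. Origin: its centre, 11 mm above the worktop, z up.
- hook_toe (a point): The toe of the bent rod: centre of the foot of its bent-down end (8 mm thick, 28 mm tall), at x=230 mm, y=0, z=0 in the rod's frame, so level with the handle's underside. Axes as the rod's.

How it is judged:
By the outcome, as a careful person would: the job done as asked, in the order asked, and still so for the second after the job is handed in, with the robot touching nothing.
It also fails if it takes over 45 s, if anything falls off the work surface, if the arm or the gripper's body presses on something with over 40 N, if the wrist force passes 120 N, or if a joint passes its speed limit or range.

### The arm

A 7-joint arm with a two-finger parallel gripper is mounted at the origin on the work surface. World frame = base frame: x ahead of the robot, y to its left, z up, the work surface at z = 0. Lengths are in mm, angles in rad, forces in N, time in s.
With the tool pointing down it reaches from about 400 to 875 mm from the base axis. Payload 4.4 kg.
Tool frame: the origin (TCP) lies at the very end of the fingers, on their centre line; the grasp point (between the pads) lies 19 mm behind it; y points along the fingers, x is the direction in which the jaws open and shut, and the axes are right-handed (so a half turn about y gives the same grasp; the last joint's range is limited). The gripper opens to 85 mm and grips with 20 to 120 N. Pads are 22 mm wide; open, the fingers measure 114 mm over their backs; the gripper's body (76 mm by 85 mm) begins 54 mm behind the grasp point. The pads swing forward as they close: fully open they stand 13 mm farther back than shut.
Start: joints at [-1.394, 0.628, 0.038, 1.517, -0.027, 0.996, -0.02], TCP at [156.249, 630.955, 231.313] pointing down, gripper open.
Joint ranges: [-3.06, 3.06], [-0.37, 2.12], [-1.25, 1.32], [0.18, 2.47], [-1.1, 4.24], [0.23, 1.98], [-2.94, 2.94]. Speed limits (rad/s): [2.57, 2.57, 3.14, 3.14, 3.14, 3.14, 3.14].

### API

Orientations are given as [roll, pitch, yaw] about the fixed x, y, z axes, in that order (R = Rz(yaw) Ry(pitch) Rx(roll)).
In Python, from cell import readout, eyes, finish_job gives the robot as it stands. The module is installed in compiled form; this text tells all that it offers.
- The arm moves only by the tool apply_moves, never from a script. Its argument "commands" is a list that holds one entry, the list of rows, each a list of 6 numbers: the shift along the tool's x, y, z in units of 0.04 m (1.0 is 0.04 m), then the turn, a rotation vector about the tool's x, y, z in units of 5 degrees (1.0 is 5 degrees). A call has 1 to 8 rows; each row shifts and turns the pose as measured when the row begins, along the tool's axes as they then stand; what a row does not reach is not made up. A row lasts 1/12 s, in which the tool goes at most 41.7 mm and 7.16 degrees, less where a joint would pass 70% of its speed; a pose out of reach is approached as far as the arm can. A call with a number of a shift or a turn outside -1 to 1 is refused whole. A call with a gripper value outside its range is refused whole. "claw" is the finger opening in mm, from 0 to 85.4, set as the call begins (left out, the last holds). The fingers move at their own pace and stop on an object; the grip force is fixed at half the most. Time passes only in rows, so rows that do not move let the fingers close. It gives the time, the measured TCP pose, the force and the opening at its end, in the units of the state.
- readout.read_state(): the state, without advancing time (a new reading comes with each control period).
- eyes.get_image(name): name is "scene" or "top" or "wrist"; returns a dict with "image" (400x640x3 uint8, red, green, blue), "mtx" (3x3 intrinsics, pixels), "rvec" (rotation vector, rad) and "tvec" (3), from world to camera coordinates, as OpenCV has them. Camera axes: x right, y down, z forward; pixel columns grow to the right and rows downward; lengths in mm; the calibration is good to about 2 mm. The wrist camera is an equidistant fisheye: a pixel r from the principal point sees the ray r / f radians off the axis. A picture is of the moment at which its call begins. There is no depth.
- finish_job(): hands the job in, once; it reports no verdict.
The state is a dict: "clock": time; "qpos": joint angles; "qd": joint speeds; "tau": joint torques, N m; "eef_pos": TCP position; "tool_rot": TCP orientation; "force": force on the tool from outside, world axes, zero at the start; "torque": the same for the moment, N m; "width": finger opening in mm.
Only numpy, scipy, OpenCV 4.12 (cv2) and the standard library are available. Lean on these libraries where they do the work, as an engineer would, in place of code of your own. Each camera call takes 0.05 s, during which the arm holds its last target. There are 200 camera calls.

## Working session

There is one attempt and no reset: what is moved stays moved. The work goes in short steps, Python scripts to look and compute and a tool call to move; the robot and the scene stay as the last step left them, time stands still between calls to the robot, and variables do not carry over. Pictures are saved under pics/ and viewed, about 8 in all and at most 12, crops included, and the job is handed in when it is done.

Besides the shell and the picture viewer there is one more tool, called after "Call:" as name(argument=value, ...), one argument or row to a line, values as JSON. apply_moves: Moves the arm, as the interface text tells. Shifts and turns lie within -1 to 1; 1 stands for 0.04 m of shift or 5 degrees of turn. Its arguments: {"type":"object","properties":{"commands":{"type":"array"},"claw":{"type":"number"}},"required":["commands"]}

```bash
mkdir -p pics
cat > h.py <<'E'
import numpy as np, cv2
from scipy.spatial.transform import Rotation as R
from cell import readout, eyes, finish_job
def grab(n,f):
    d=eyes.get_image(n); cv2.imwrite(f'pics/{f}.png',d['image'][:,:,::-1]); np.savez(f'pics/{f}.npz',**{k:np.array(v) for k,v in d.items()}); return d
def ray(d,uv,fish=False):
    K=np.array(d['mtx'],float); p=np.array([[uv]],float)
    if fish:
        a=np.array([(uv[0]-K[0,2])/K[0,0],(uv[1]-K[1,2])/K[1,1]]); t=np.linalg.norm(a)+1e-12
        v=np.r_[a/t*np.sin(t),np.cos(t)]
    else: v=np.r_[cv2.undistortPoints(p,K,None)[0,0],1]
    M=cv2.Rodrigues(np.array(d['rvec'],float))[0]; t=np.array(d['tvec'],float).ravel()
    return -M.T@t, M.T@v
def onplane(d,uv,z,fish=False):
    c,v=ray(d,uv,fish); return c+v*(z-c[2])/v[2]
def st():
    s=readout.read_state(); return s
E
python3 - <<'E'
from h import *
for n in('scene','top'): 
    d=grab(n,n+'0'); print(n,ray(d,(320,200)))
s=st(); print(s['clock'],s['eef_pos'],s['tool_rot'],s['width'])
print(R.from_euler('xyz',s['tool_rot']).as_matrix().round(3))
E
```

```text
scene (array([1077.34939335,  465.98175034,  539.00201605]), array([-0.54629187, -0.63064542, -0.5512569 ]))
top (array([ 486.00827051,  -72.24143594, 1189.69677862]), array([ 0.08436029, -0.01480146, -0.9963971 ]))
0.1 [156.1199195  630.38326889 230.4716887 ] [-1.5708392   0.00173365  1.32800078] 85.43158063551272
[[ 0.24  -0.    -0.971]
 [ 0.971 -0.002  0.24 ]
 [-0.002 -1.    -0.   ]]
```

View pics/top0.png

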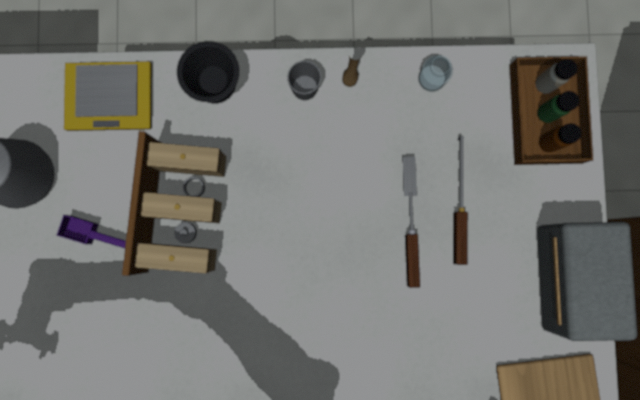

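View pics/scene0.png

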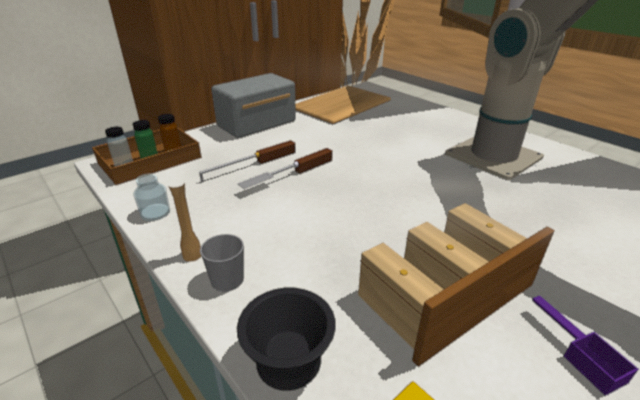

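The top view shows the hook on the right: handle at (461,208–264), toe near (460,137). The spatula is at (412,150–287). The boxes are at left, with the open ring in the upper gap at (195,186) and the knobbed cap in the middle-lower gap at (186,231). The gaps open to the right. The scene view agrees: the bent rod is the one nearer the toaster.

Run:
```python
from h import *
d=dict(np.load('pics/top0.npz')); im=d['image']
hsv=cv2.cvtColor(im,cv2.COLOR_RGB2HSV)
# handle
def comps(mask,lo,x0,x1,y0,y1):
    m=np.zeros_like(mask); m[y0:y1,x0:x1]=mask[y0:y1,x0:x1]
    n,l,s,c=cv2.connectedComponentsWithStats(m)
    for i in range(1,n):
        if s[i,4]>lo:
            p=np.argwhere(l==i)[:,::-1].astype(np.float32); yield s[i],cv2.minAreaRect(p)
sat=((hsv[...,1]>90)).astype(np.uint8)
for s,r in comps(sat,60,440,480,190,275):
    print('handle',s,r)
    b=cv2.boxPoints(r); print(np.array([onplane(d,q,36)[:2] for q in b]).round(1))
    print('centre',onplane(d,r[0],36))
for uv in[(460,137),(460.5,206)]: print('rod',uv,onplane(d,uv,28))
light=((hsv[...,1]>60)&(hsv[...,2]>100)).astype(np.uint8)
for s,r in comps(sat,300,120,230,120,285):
    print('box',s,r)
    
for uv in [(222,150),(221,174),(216,198),(214,223),(210,248),(208,272)]: print('boxtop front corner',uv,onplane(d,uv,100))
print('ring',onplane(d,(195,186),22),'cap',onplane(d,(186,231),34))
crop=np.hstack([im[120:290,115:245],im[110:280,395:525]])
cv2.imwrite('pics/c1.png',cv2.resize(crop,None,fx=3,fy=3,interpolation=cv2.INTER_CUBIC)[:,:,::-1])
```

```text
handle [454 208  13  56 608] ((460.0, 235.5), (55.0, 12.0), 90.0)
[[ 559.8 -389.2]
 [ 559.3 -416.1]
 [ 436.8 -410.9]
 [ 437.4 -384.2]]
centre [ 498.07185448 -400.13073281   36.        ]
rod (460, 137) [ 722.27259781 -411.72379101   28.        ]
rod (460.5, 206) [ 564.56073862 -406.29620099   28.        ]
box [ 122  132   38  143 2280] ((142.4214630126953, 204.14585876464844), (24.428104400634766, 143.3759307861328), 6.9343485832214355)
boxtop front corner (222, 150) [689.28410402 118.20046256 100.        ]
boxtop front corner (221, 174) [637.78688641 120.63256174 100.        ]
boxtop front corner (216, 198) [586.82619901 131.50310157 100.        ]
boxtop front corner (214, 223) [534.00062349 135.98643203 100.        ]
boxtop front corner (210, 248) [481.65292141 144.6324268  100.        ]
boxtop front corner (208, 272) [431.68925116 149.02539367 100.        ]
ring [622.33673249 193.59490681  22.        ] cap [520.27809952 211.13580027  34.        ]
```

View pics/c1.png

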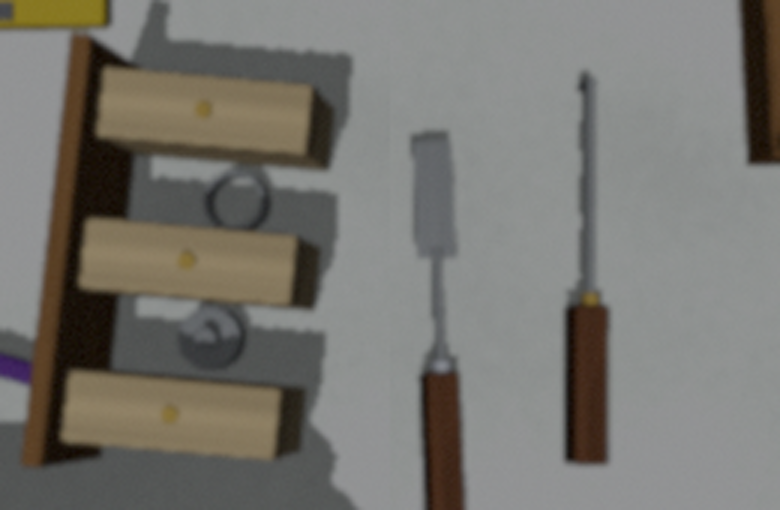

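The crop confirms the ring (open, crop ~(238,197)) in the +x gap and the cap in the other. The hook points along world +X, with a bent toe visible. Next I work out the box frame and plan the approach.

```bash
cat >> h.py <<'E'
def plan(pos,head,n=None,polar=False,s=None,dn=1.0):
    """rows (tool frame units) from present pose to TCP pos, tool x heading (deg), pointing down"""
    s=s or st(); p0=np.array(s['eef_pos']); M0=R.from_euler('xyz',s['tool_rot'])
    h=np.radians(head); X=np.array([np.cos(h),np.sin(h),0]); Y=np.array([0,0,-1.]); M1=R.from_matrix(np.c_[X,Y,np.cross(X,Y)])
    rv=(M0.inv()*M1).as_rotvec()
    cyl=lambda p:np.array([np.hypot(p[0],p[1]),np.arctan2(p[1],p[0]),p[2]])
    pos=np.array(pos,float); a,b=cyl(p0),cyl(pos)
    L=abs(b[1]-a[1])*max(a[0],b[0]) if polar else np.linalg.norm(pos-p0)
    n=n or int(max(np.ceil(L/36),np.ceil(np.degrees(np.linalg.norm(rv))/4.8),1))
    P=[]
    for i in range(n+1):
        f=i/n
        if polar: c=a+(b-a)*f; P.append([c[0]*np.cos(c[1]),c[0]*np.sin(c[1]),c[2]])
        else: P.append(p0+(pos-p0)*f)
    P=np.array(P)
    for i in range(n):
        M=M0*R.from_rotvec(rv*i/n); d=M.inv().apply(P[i+1]-P[i])/40
        print('['+','.join('%.2f'%v for v in np.r_[d,np.degrees(rv)/n/5])+'],',end='\n' if i%8==7 else '')
    print('\nrows',n)
E
python3 - <<'E'
from h import *
d=dict(np.load('pics/top0.npz'))
f=np.array([onplane(d,q,100)[:2] for q in [(219.3,148.7),(217.3,171.3),(214.3,198.7),(212.3,221.7),(209,249.3),(207,273)]])
print(f.round(1))
k=np.array([125+50-50+-0,0]) 
xs=np.array([79+50-50+54-54+0]) 
xl=np.array([133,83,25,-25,-83,-133.])
A=np.polyfit(xl,f,1); ex=A[0]; o=A[1]; print('ex',ex,np.linalg.norm(ex),'o',o,'yaw',np.degrees(np.arctan2(ex[1],ex[0])))
ex/=np.linalg.norm(ex); ey=np.array([-ex[1],ex[0]])
for z,uv in((22,(115+238.5/3,120+197/3)),(34,(115+211/3,120+335/3))):
    p=onplane(d,uv,z)[:2]; print(p,'in boxes',(p-o)@ex,(p-o)@ey)
plan((528,-402,150),-93,polar=True)
E
```

```text
[[692.2 123.9]
 [643.7 128.5]
 [585.4 135.1]
 [536.8 139.6]
 [479.  146.7]
 [429.7 151.1]]
ex [ 0.98811445 -0.10406538] 0.993579274972553 o [561.12777174 137.48487515] yaw -6.012064779565193
[623.12031938 194.72773905] in boxes 55.65608404773012 63.42098816072688
[518.82071033 212.62324922] in boxes -49.9442005838248 70.29395088146094
[-0.01,0.05,-0.87,0.00,0.91,-0.00],[0.01,0.05,-0.87,0.00,0.91,-0.00],[0.03,0.05,-0.87,0.00,0.91,-0.00],[0.05,0.05,-0.87,0.00,0.91,-0.00],[0.08,0.05,-0.87,0.00,0.91,-0.00],[0.10,0.05,-0.87,0.00,0.91,-0.00],[0.12,0.05,-0.86,0.00,0.91,-0.00],[0.15,0.05,-0.86,0.00,0.91,-0.00],
[0.17,0.05,-0.86,0.00,0.91,-0.00],[0.19,0.05,-0.85,0.00,0.91,-0.00],[0.21,0.05,-0.85,0.00,0.91,-0.00],[0.24,0.05,-0.84,0.00,0.91,-0.00],[0.26,0.05,-0.84,0.00,0.91,-0.00],[0.28,0.05,-0.83,0.00,0.91,-0.00],[0.30,0.05,-0.82,0.00,0.91,-0.00],[0.32,0.05,-0.81,0.00,0.91,-0.00],
[0.35,0.05,-0.81,0.00,0.91,-0.00],[0.37,0.05,-0.80,0.00,0.91,-0.00],[0.39,0.05,-0.79,0.00,0.91,-0.00],[0.41,0.05,-0.78,0.00,0.91,-0.00],[0.43,0.05,-0.77,0.00,0.91,-0.00],[0.45,0.05,-0.76,0.00,0.91,-0.00],[0.47,0.05,-0.74,0.00,0.91,-0.00],[0.49,0.05,-0.73,0.00,0.91,-0.00],
[0.51,0.05,-0.72,0.00,0.91,-0.00],[0.53,0.05,-0.71,0.00,0.91,-0.00],[0.55,0.05,-0.69,0.00,0.91,-0.00],[0.56,0.05,-0.68,0.00,0.91,-0.00],[0.58,0.05,-0.66,0.00,0.91,-0.00],[0.60,0.05,-0.65,0.00,0.91,-0.00],[0.62,0.05,-0.63,0.00,0.91,-0.00],[0.63,0.05,-0.62,0.00,0.91,-0.00],
[0.65,0.05,-0.60,0.00,0.91,-0.00],[0.67,0.05,-0.58,0.00,0.91,-0.00],[0.68,0.05,-0.57,0.00,0.91,-0.00],[0.70,0.05,-0.55,0.00,0.91,-0.00],[0.71,0.05,-0.53,0.00,0.91,-0.00],
rows 37
```

Call:
apply_moves(
  commands=[
    [[0,0.03,-0.87,0,0.91,0],[0.01,0.03,-0.87,0,0.91,0],[0.03,0.03,-0.87,0,0.91,0],[0.05,0.03,-0.87,0,0.91,0],[0.08,0.03,-0.87,0,0.91,0],[0.1,0.03,-0.87,0,0.91,0],[0.12,0.03,-0.86,0,0.91,0],[0.15,0.03,-0.86,0,0.91,0]],
  ],
)

```text
clock: 0.77
eef_pos: [400.6, 513.3, 214.2]
tool_rot: [-1.564, 0.011, 0.687]
force: [-0.5, 0.2, -0.0]
width: 85.4
```

Call:
apply_moves(
  commands=[
    [[0.17,0,-0.86,0,0.91,0],[0.19,0,-0.85,0,0.91,0],[0.21,0,-0.85,0,0.91,0],[0.24,0,-0.84,0,0.91,0],[0.26,0,-0.84,0,0.91,0],[0.28,0,-0.83,0,0.91,0],[0.3,0,-0.82,0,0.91,0],[0.32,0,-0.81,0,0.91,0]],
  ],
)

```text
clock: 1.43
eef_pos: [583.2, 287.2, 207.7]
tool_rot: [-1.576, 0.016, 0.02]
force: [0.2, -0.4, -0.0]
width: 85.3
```

Call:
apply_moves(
  commands=[
    [[0.35,0.05,-0.81,0,0.91,0],[0.37,0.05,-0.8,0,0.91,0],[0.39,0.05,-0.79,0,0.91,0],[0.41,0.05,-0.78,0,0.91,0],[0.43,0.05,-0.77,0,0.91,0],[0.45,0.05,-0.76,0,0.91,0],[0.47,0.05,-0.74,0,0.91,0],[0.49,0.05,-0.73,0,0.91,0]],
  ],
)

```text
clock: 2.1
eef_pos: [649.0, 2.5, 187.8]
tool_rot: [-1.586, 0.011, -0.645]
force: [0.9, -0.9, -0.4]
width: 85.0
```

```bash
python3 -c "
from h import *
s=st();print(s['clock'],s['eef_pos'],s['tool_rot'],s['qpos']);plan((528,-402,150),-93,polar=True)"
```

```text
2.1 [649.01493342   2.52943433 187.81470436] [-1.5862552   0.01138111 -0.64514115] [-0.34658307  0.73808121  0.52856416  1.55539159 -0.41242543  0.98063135
 -0.33858583]
[0.50,0.08,-0.65,0.02,0.86,-0.00],[0.52,0.08,-0.63,0.02,0.86,-0.00],[0.53,0.08,-0.62,0.02,0.86,-0.00],[0.55,0.08,-0.61,0.02,0.86,-0.00],[0.57,0.08,-0.60,0.02,0.86,-0.00],[0.58,0.08,-0.58,0.02,0.86,-0.00],[0.60,0.08,-0.57,0.02,0.86,-0.00],[0.61,0.08,-0.56,0.02,0.86,-0.00],
[0.63,0.08,-0.54,0.02,0.86,-0.00],[0.64,0.07,-0.53,0.02,0.86,-0.00],[0.66,0.07,-0.51,0.02,0.86,-0.00],[0.67,0.07,-0.50,0.02,0.86,-0.00],[0.68,0.07,-0.48,0.02,0.86,-0.00],
rows 13
```

Call:
apply_moves(
  commands=[
    [[0.58,0.08,-0.75,0.02,1.0,0],[0.6,0.08,-0.73,0.02,1.0,0],[0.61,0.08,-0.72,0.02,1.0,0],[0.63,0.08,-0.71,0.02,1.0,0],[0.65,0.08,-0.7,0.02,1.0,0],[0.67,0.08,-0.68,0.02,1.0,0],[0.69,0.08,-0.67,0.02,1.0,0],[0.7,0.08,-0.66,0.02,1.0,0]],
  ],
)

```text
clock: 2.77
eef_pos: [579.9, -302.3, 158.2]
tool_rot: [-1.578, 0.005, -1.373]
force: [-0.1, -0.6, -0.3]
width: 85.4
```

```bash
python3 -c "
from h import *
s=st();print(s['clock'],s['eef_pos'],s['tool_rot'],s['qpos']);plan((528,-402,150),-93,polar=True)"
```

```text
2.7667 [ 579.9156504  -302.29487882  158.18507899] [-1.57786987  0.00475011 -1.37275621] [ 0.07249032  0.81178008  0.66557304  1.57880731 -0.57483934  0.96411145
 -0.4468836 ]
[0.57,0.05,-0.40,0.02,0.72,-0.01],[0.58,0.05,-0.39,0.02,0.72,-0.01],[0.59,0.05,-0.38,0.02,0.72,-0.01],[0.60,0.05,-0.37,0.02,0.72,-0.01],
rows 4
```

Call:
apply_moves(
  commands=[
    [[0.57,0.05,-0.4,0,0.72,0],[0.58,0.05,-0.39,0,0.72,0],[0.59,0.05,-0.38,0,0.72,0],[0.6,0.05,-0.37,0,0.72,0],[0,0,0,0,0,0]],
  ],
)

```text
clock: 3.18
eef_pos: [515.1, -415.7, 147.8]
tool_rot: [-1.587, -0.003, -1.654]
force: [-1.8, -1.0, 1.0]
width: 85.4
```

Run:
```python
from h import *
d=grab('wrist','w1'); s=st(); print(s['eef_pos'],s['tool_rot'])
hsv=cv2.cvtColor(d['image'],cv2.COLOR_RGB2HSV)
m=((hsv[...,1]>90)&(hsv[...,2]>25)).astype(np.uint8)
n,l,ss,c=cv2.connectedComponentsWithStats(m)
for i in range(1,n):
    if ss[i,4]>400:
        r=cv2.minAreaRect(np.argwhere(l==i)[:,::-1].astype(np.float32)); print(ss[i],r)
        print(np.array([onplane(d,q,36,True)[:2] for q in cv2.boxPoints(r)]).round(1).tolist())
print(ray(d,(320,200),True))
```

```text
[ 517.30439572 -412.91851443  147.47964481] [-1.58560563e+00 -1.40790225e-04 -1.65030543e+00]
[ 429    0  154   49 4348] ((505.5, 24.0), (48.0, 153.0), 90.0)
[[683.5, -526.2], [720.4, -727.2], [661.0, -714.7], [638.8, -521.1]]
[ 285  144   35  136 3662] ((302.8953857421875, 211.61691284179688), (136.12342834472656, 29.898338317871094), 86.8201675415039)
[[563.3, -393.2], [562.5, -417.8], [434.4, -414.1], [434.8, -385.4]]
[ 175  219   32   56 1090] ((191.8529510498047, 244.91180419921875), (55.05558776855469, 22.55581283569336), 75.96376037597656)
[[504.3, -280.1], [508.0, -304.3], [451.9, -305.3], [446.2, -279.4]]
[505 234  23  67 673] ((516.423095703125, 266.8846130371094), (11.374734878540039, 66.2872543334961), 11.309932708740234)
[[376.0, -624.4], [459.4, -624.0], [454.6, -641.1], [368.3, -643.3]]
[440 371  41  29 739] ((463.7359619140625, 386.0224609375), (41.33992004394531, 26.817949295043945), 32.0053825378418)
[[235.7, -560.3], [280.4, -572.7], [205.5, -646.8], [147.6, -637.7]]
(array([ 591.2885551 , -420.64256233,  290.55420657]), array([-0.29393189,  0.00698484, -0.95580085]))
```

View pics/w1.png

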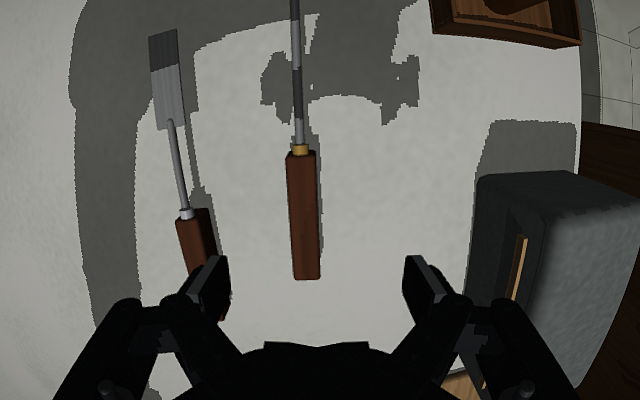

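The wrist view shows the hook handle between the open fingers at (303,212), with its brass ferrule at (300,150), and the spatula well to the left at (180,215). Handle centre is about (497.5,-402.5), heading about -2.5°, which matches the top view.

```bash
python3 -c "
from h import *
plan((527,-404,6),-92.5,n=6)"
```

```text
[-0.04,0.59,0.05,0.03,-0.07,-0.00],[-0.04,0.59,0.04,0.03,-0.07,-0.00],[-0.04,0.59,0.04,0.03,-0.07,-0.00],[-0.04,0.59,0.04,0.03,-0.07,-0.00],[-0.04,0.59,0.04,0.03,-0.07,-0.00],[-0.04,0.59,0.04,0.03,-0.07,-0.00],
rows 6
```

Call:
apply_moves(
  commands=[
    [[-0.08,0.5,0.1,0.06,-0.14,0],[-0.08,0.5,0.08,0.06,-0.14,0],[-0.05,0.5,0.06,0.05,-0.1,0],[-0.02,0.5,0.02,0.02,-0.04,0],[0,0,0,0,0,0]],
  ],
)

```text
clock: 3.65
eef_pos: [531.7, -400.3, 64.1]
tool_rot: [-1.565, 0.004, -1.606]
force: [-0.4, 0.9, -0.7]
width: 85.3
```

```bash
python3 -c "
from h import *
s=st();print(s['eef_pos'],s['tool_rot']);plan((527,-404,6),-92.5,n=3)"
```

```text
[ 531.73733364 -400.30351633   64.14187277] [-1.56488752  0.00396982 -1.60629937]
[0.03,0.48,-0.04,-0.02,0.03,-0.02],[0.03,0.48,-0.04,-0.02,0.03,-0.02],[0.03,0.48,-0.04,-0.02,0.03,-0.02],
rows 3
```

Call:
apply_moves(
  commands=[
    [[0.05,0.45,-0.04,0,0.04,0],[0.03,0.45,-0.03,0,0.04,0],[0,0.35,0,0,0,0],[0,0.15,0,0,0,0],[0,0,0,0,0,0]],
  ],
)

```text
clock: 4.07
eef_pos: [533.9, -398.9, 7.5]
tool_rot: [-1.562, 0.007, -1.605]
force: [0.4, 0.7, 0.2]
width: 85.3
```

```bash
python3 -c "
from h import *
s=st();print(s['eef_pos'],s['tool_rot']);plan((527,-404,6),-92.5,n=1)"
```

```text
[ 533.94990761 -398.88315242    7.50160389] [-1.5621049   0.0067882  -1.60531168]
[0.13,0.04,-0.17,-0.10,0.10,-0.08],
rows 1
```

Call:
apply_moves(
  commands=[
    [[0.15,0,-0.16,-0.1,0,-0.08],[0,0,0,0,0,0]],
  ],
)

```text
clock: 4.23
eef_pos: [527.8, -404.9, 8.5]
tool_rot: [-1.571, -0.001, -1.604]
force: [-0.1, -0.8, 0.2]
width: 85.4
```

Call:
apply_moves(
  commands=[
    [[0,0,0,0,0,0],[0,0,0,0,0,0],[0,0,0,0,0,0],[0,0,0,0,0,0],[0,0,0,0,0,0],[0,0,0,0,0,0],[0,0,0,0,0,0],[0,0,0,0,0,0]],
  ],
  claw=0,
)

```text
clock: 4.9
eef_pos: [529.4, -406.8, 12.6]
tool_rot: [-1.566, -0.005, -1.604]
force: [-0.0, 0.7, -0.8]
width: 25.1
```

```bash
python3 -c "
from h import *
s=st();print(s['clock'],s['eef_pos'],s['tool_rot'],s['width'],s['force'])"
```

```text
4.9 [ 529.38708949 -406.77740864   12.55121585] [-1.56600432 -0.00460231 -1.60417817] 25.110585450164567 [-0.00644591  0.70105981 -0.81253198]
```

Call:
apply_moves(
  commands=[
    [[0,0,0,0,0,0],[0,0,0,0,0,0],[0,0.2,0,0,0,0],[0,0,0,0,0,0]],
  ],
  claw=45,
)

```text
clock: 5.23
eef_pos: [529.5, -406.6, 3.8]
tool_rot: [-1.566, -0.005, -1.604]
force: [-0.4, 0.9, -0.1]
width: 44.9
```

```bash
python3 -c "
from h import *
for i in range(4):
  eyes.get_image('top') if i else 0
  s=st();print(s['clock'],s['eef_pos'],s['tool_rot'],s['width'],s['force'])"
```

```text
5.2333 [ 529.45337734 -406.62891418    3.75521063] [-1.56608138 -0.00451672 -1.60393402] 44.85267979692062 [-0.35665041  0.85699399 -0.07391417]
5.2833 [ 529.78752496 -407.0842431     4.46743199] [-1.56535822 -0.00528884 -1.60390891] 45.24756533420422 [ 0.31636872 -0.14053366 -0.20709993]
5.3333 [ 529.90971069 -407.41557602    4.87536715] [-1.56496816 -0.00582428 -1.60403729] 45.229034835358654 [ 0.70136277 -0.42796193 -0.52881891]
5.3833 [ 530.01373729 -407.58896325    5.1499562 ] [-1.56466515 -0.00612722 -1.60401511] 44.93375678795316 [0.38592364 0.3974633  0.46748541]
```

Call:
apply_moves(
  commands=[
    [[0,0.03,0,0,0,0],[0,0,0,0,0,0],[0,0.01,0,0,0,0],[0,0,0,0,0,0],[0,0,0,0,0,0]],
  ],
  claw=0,
)

```text
clock: 5.8
eef_pos: [530.3, -408.1, 4.1]
tool_rot: [-1.564, -0.007, -1.604]
force: [0.8, -0.6, -0.7]
width: 25.2
```

Call:
apply_moves(
  commands=[
    [[0,-0.3,0,0,0,0],[0,-0.5,0,0,0,0],[0,-0.5,0,0,0,0],[0,-0.4,0,0,0,0],[0,0,0,0,0,0]],
  ],
)

```text
clock: 6.22
eef_pos: [528.3, -406.6, 75.0]
tool_rot: [-1.568, -0.004, -1.605]
force: [0.8, -0.5, -0.7]
width: 25.3
```

Run:
```python
from h import *
s=st();print(s['clock'],s['eef_pos'],s['tool_rot'],s['width'],s['force'])
a=grab('wrist','w2')['image']; b=grab('scene','s2')['image']
cv2.imwrite('pics/c2.png',np.vstack([cv2.resize(a,(480,300)),cv2.resize(b[80:280,120:440],(480,300))])[:,:,::-1])
```

```text
6.2167 [ 528.29473443 -406.55329785   74.95922111] [-1.56769346 -0.00427523 -1.6049608 ] 25.331342930520258 [ 0.75689926 -0.53042518 -0.74162492]
```

View pics/c2.png

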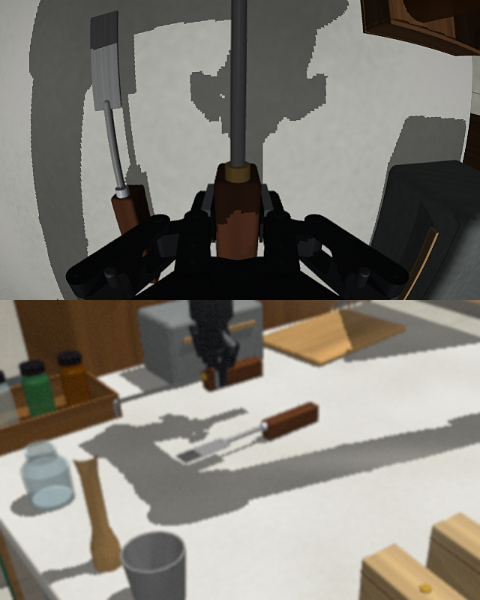

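The grip is good: the hook is held level, its handle sits between the pads, and the spatula is untouched. Now I swing to a staging pose above the gap, keeping clear of the mill and cup.

```bash
python3 -c "
from h import *
plan((480,-200,150),-49)
print(onplane(dict(np.load('pics/top0.npz')),(350,82),0))"
```

```text
[-0.56,-0.22,-0.15,0.00,-0.95,0.00],[-0.58,-0.22,-0.10,0.00,-0.95,0.00],[-0.58,-0.22,-0.06,0.00,-0.95,0.00],[-0.58,-0.22,-0.01,0.00,-0.95,0.00],[-0.58,-0.22,0.04,0.00,-0.95,0.00],[-0.58,-0.22,0.09,0.00,-0.95,0.00],[-0.57,-0.22,0.14,0.00,-0.95,0.00],[-0.55,-0.22,0.18,0.00,-0.95,0.00],
[-0.54,-0.22,0.23,0.00,-0.95,0.00],
rows 9
[ 863.97274142 -166.25449574    0.        ]
```

Call:
apply_moves(
  commands=[
    [[-0.56,-0.28,-0.15,0,-0.9,0],[-0.58,-0.28,-0.1,0,-0.9,0],[-0.58,-0.28,-0.06,0,-0.9,0],[-0.58,-0.28,-0.01,0,-0.9,0],[-0.58,-0.28,0.04,0,-0.9,0],[-0.58,-0.25,0.09,0,-0.9,0],[-0.57,-0.22,0.14,0,-0.9,0],[-0.55,-0.22,0.18,0,-0.9,0]],
  ],
)

```text
clock: 6.98
eef_pos: [478.0, -216.9, 147.2]
tool_rot: [-1.584, 0.011, -0.954]
force: [0.5, 0.5, -1.8]
width: 25.1
```

```bash
python3 -c "
from h import *
s=st();print(s['eef_pos'],s['tool_rot'],s['qpos'])
plan((602,-2,155),-6)"
```

```text
[ 477.96800006 -216.90527882  147.18556977] [-1.58361566  0.01123274 -0.95395541] [ 0.01018772  0.64006487  0.55375981  1.94486629 -0.49216349  0.71057821
 -0.09210918]
[-0.24,-0.02,0.51,0.01,-0.88,-0.02],[-0.20,-0.02,0.53,0.01,-0.88,-0.02],[-0.15,-0.02,0.54,0.01,-0.88,-0.02],[-0.11,-0.02,0.55,0.01,-0.88,-0.02],[-0.07,-0.02,0.56,0.01,-0.88,-0.02],[-0.03,-0.02,0.56,0.01,-0.88,-0.02],[0.02,-0.02,0.56,0.01,-0.88,-0.02],[0.06,-0.02,0.56,0.01,-0.88,-0.02],
[0.10,-0.02,0.55,0.01,-0.88,-0.02],[0.15,-0.02,0.54,0.01,-0.88,-0.02],[0.19,-0.02,0.53,0.01,-0.88,-0.02],
rows 11
```

Call:
apply_moves(
  commands=[
    [[-0.24,-0.05,0.51,0,-0.88,0],[-0.2,-0.05,0.53,0,-0.88,0],[-0.15,-0.05,0.54,0,-0.88,0],[-0.11,-0.05,0.55,0,-0.88,0],[-0.07,-0.05,0.56,0,-0.88,0],[-0.03,-0.02,0.56,0,-0.88,0],[0.02,-0.02,0.56,0,-0.88,0],[0.06,-0.02,0.56,0,-0.88,0]],
  ],
)

```text
clock: 7.65
eef_pos: [559.9, -47.9, 153.3]
tool_rot: [-1.574, 0.034, -0.308]
force: [-0.1, -0.9, -0.6]
width: 25.3
```

```bash
python3 -c "
from h import *
s=st();print(s['eef_pos'],s['tool_rot'],s['qpos'])
plan((602,-2,155),-6)"
```

```text
[559.93727989 -47.86652976 153.27817188] [-1.57383886  0.03350278 -0.30814302] [-0.21314671  0.65054803  0.39773061  1.82066355 -0.34729113  0.77425325
  0.0627557 ]
[0.22,-0.02,0.47,-0.00,-0.78,-0.13],[0.25,-0.02,0.45,-0.00,-0.78,-0.13],[0.28,-0.02,0.44,-0.00,-0.78,-0.13],
rows 3
```

Call:
apply_moves(
  commands=[
    [[0.22,-0.02,0.42,0,-0.78,-0.13],[0.25,-0.02,0.42,0,-0.78,-0.13],[0.28,-0.02,0.4,0,-0.78,-0.13],[0,0,0,0,0,0],[0,0,0,0,0,0]],
  ],
)

```text
clock: 8.07
eef_pos: [604.2, 6.9, 151.2]
tool_rot: [-1.566, 0.003, -0.07]
force: [-0.2, -1.8, -1.2]
width: 25.5
```

Run:
```python
from h import *
s=st();print(s['eef_pos'],s['tool_rot'],s['width'])
d=grab('wrist','w3'); b=grab('top','t3')
s=st();print(s['eef_pos'],s['tool_rot'],s['width'])
M=R.from_euler('xyz',s['tool_rot']).as_matrix(); p=np.array(s['eef_pos'])
toe=p+M@[0,4,198]; print('toe pred',toe)
plan((602,-2,155),-6)
cv2.imwrite('pics/c3.png',np.vstack([cv2.resize(d['image'],(480,300)),cv2.resize(b['image'][120:270,115:355],(480,300))])[:,:,::-1])
```

```text
[604.15769096   6.94283789 151.18262978] [-1.56581535  0.002919   -0.0701893 ] 25.499195967505234
[603.83851138   6.40729786 151.30201081] [-1.56567686  0.00292847 -0.07205655] 24.89294338823647
toe pred [618.0859301  203.91196403 148.3157251 ]
[-0.03,-0.09,-0.21,-0.06,0.37,-0.03],
rows 1
```

View pics/c3.png

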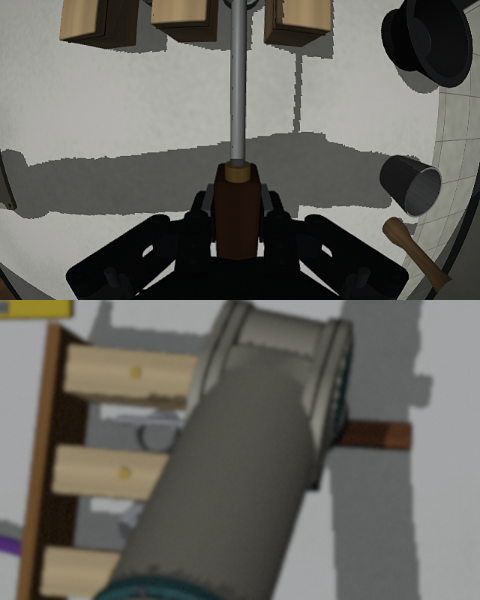

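Run:
```python
from h import *
b=dict(np.load('pics/t3.npz')); d=dict(np.load('pics/w3.npz'))
print('toe top',onplane(b,(168,179),178), 'ring now', onplane(b,(115+157/2,120+131/2),22))
a=b['image'][160:215,155:220]; w=d['image'][0:70,250:390]
o=np.vstack([cv2.resize(a,(640,540),interpolation=cv2.INTER_CUBIC)])
cv2.imwrite('pics/c4.png',np.clip(o.astype(float)*1.3,0,255).astype(np.uint8)[:,:,::-1])
```

```text
toe top [619.02490382 211.16666324 178.        ] ring now [623.54530457 196.9957464   22.        ]
```

View pics/c4.png

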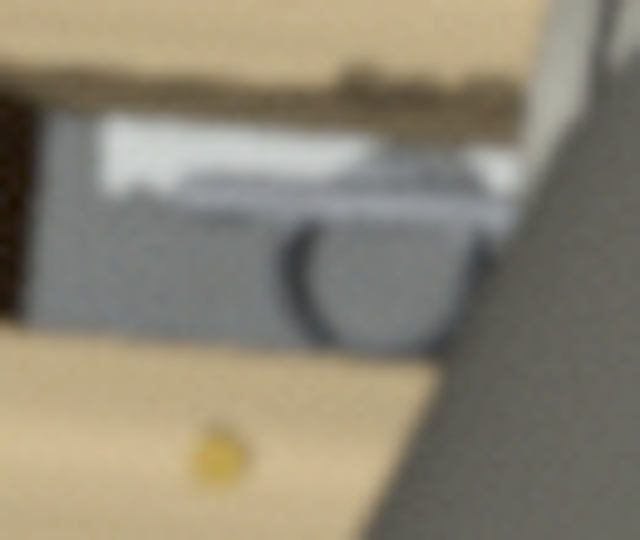

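The crop shows the rod end at about pixel (173.6,179.3) and the ring centred near (194,186), in the same gap. That puts the toe about 4 mm off the ring's centre, inside the 16 mm play. I correct and go down to just above the ring.

```bash
python3 -c "
from h import *
plan((602.5,0,150),-6,n=2)"
```

```text
[-0.01,0.02,-0.08,-0.03,0.19,-0.02],[-0.01,0.02,-0.08,-0.03,0.19,-0.02],
rows 2
```

Call:
apply_moves(
  commands=[
    [[-0.01,0.02,-0.08,-0.03,0.19,0],[-0.01,0.02,-0.08,-0.03,0.15,0],[0,0.5,0,0,0,0],[0,0.5,0,0,0,0],[0,0,0,0,0,0]],
  ],
)

```text
clock: 8.58
eef_pos: [600.9, -6.5, 109.5]
tool_rot: [-1.575, 0.002, -0.114]
force: [-0.6, 0.2, -1.6]
width: 25.4
```

Run:
```python
from h import *
s=st();print(s['eef_pos'],s['tool_rot'],s['width'],s['force'])
M=R.from_euler('xyz',s['tool_rot']).as_matrix(); p=np.array(s['eef_pos'])
print('toe pred',p+M@[0,4,195])
plan((602.5,0,45),-6,n=3)
```

```text
[600.93558247  -6.45427073 109.54107138] [-1.57521308  0.00218635 -0.11431745] 25.36966919880509 [-0.59015805  0.2024266  -1.57191885]
toe pred [623.16617216 187.2547107  104.67985821]
[0.01,0.54,0.06,0.02,-0.04,-0.01],[0.01,0.54,0.06,0.02,-0.04,-0.01],[0.01,0.54,0.06,0.02,-0.04,-0.01],
rows 3
```

Call:
apply_moves(
  commands=[
    [[0.02,0.5,0.09,0.02,0,0],[0.02,0.5,0.08,0.02,0,0],[0.02,0.4,0.05,0.02,0,0],[0,0,0,0,0,0]],
  ],
)

```text
clock: 8.92
eef_pos: [604.6, -3.0, 54.6]
tool_rot: [-1.573, 0.0, -0.123]
force: [-0.5, 0.0, -0.9]
width: 25.2
```

Run:
```python
from h import *
d=grab('wrist','w5'); b=grab('top','t5')
s=st();print(s['eef_pos'],s['tool_rot'],s['width'],s['force'])
M=R.from_euler('xyz',s['tool_rot']).as_matrix(); p=np.array(s['eef_pos'])
print('toe pred',p+M@[0,4,195])
plan((602.5,0,45),-6,n=1)
a=b['image'][160:215,155:220]; w=d['image'][0:80,250:390]
o=np.vstack([cv2.resize(a,(330,280),interpolation=cv2.INTER_CUBIC),cv2.resize(w,(330,280))])
cv2.imwrite('pics/c5.png',np.clip(o.astype(float)*1.3,0,255).astype(np.uint8)[:,:,::-1])
```

```text
[606.37445895  -3.70255431  57.04445061] [-1.57275009 -0.00411824 -0.12290426] 25.19449123275037 [ 0.62890234  0.39143136 -0.77559876]
toe pred [630.29739966 189.81617938  52.66351274]
[-0.11,0.30,0.08,0.02,-0.21,0.05],
rows 1
```

View pics/c5.png

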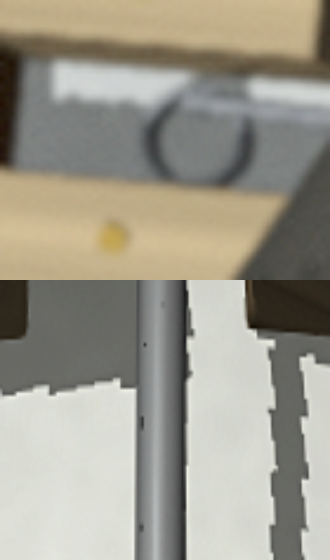

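The rod end shows at crop (180,92), over the far half of the ring, whose centre is at crop (200,133).

Run:
```python
from h import *
b=dict(np.load('pics/t5.npz'))
print('rod end top',onplane(b,(155+180/5.08,160+92/5.09),84),'ring',onplane(b,(155+200/5.08,160+133/5.09),22))
```

```text
rod end top [632.45224853 189.26754639  84.        ] ring [622.06839965 195.0245063   22.        ]
```

Call:
apply_moves(
  commands=[
    [[-0.18,0.3,0.2,0.02,-0.21,0.04],[0,0,0,0,0,0],[0,0,0,0,0,0]],
  ],
)

```text
clock: 9.27
eef_pos: [603.4, 2.7, 49.8]
tool_rot: [-1.572, -0.008, -0.107]
force: [-0.1, -0.3, -1.3]
width: 25.2
```

Run:
```python
from h import *
s=st();print(s['eef_pos'],s['tool_rot'],s['width'],s['force'])
M=R.from_euler('xyz',s['tool_rot']).as_matrix(); p=np.array(s['eef_pos'])
print('toe pred',p+M@[0,4,192])
```

```text
[603.35518713   2.7377861   49.7650248 ] [-1.57199777 -0.00800837 -0.10717509] 25.224468606111593 [-0.08139432 -0.26827813 -1.34397487]
toe pred [623.92659071 193.62759696  45.53448546]
```

Call:
apply_moves(
  commands=[
    [[-0.04,0.4,0.02,0,0,0.05],[-0.02,0.4,0,0,0,0.04],[0,0.15,0,0,0,0],[0,0,0,0,0,0]],
  ],
)

```text
clock: 9.6
eef_pos: [604.3, 2.3, 12.1]
tool_rot: [-1.572, -0.006, -0.109]
force: [0.3, -0.8, -0.5]
width: 25.2
```

Run:
```python
from h import *
b=grab('top','t6')
s=st();print(s['clock'],s['eef_pos'],s['tool_rot'],s['width'],s['force'])
M=R.from_euler('xyz',s['tool_rot']).as_matrix(); p=np.array(s['eef_pos'])
print('toe pred',p+M@[0,4,192])
a=b['image'][160:215,155:220]
cv2.imwrite('pics/c6.png',np.clip(cv2.resize(a,(520,440),interpolation=cv2.INTER_CUBIC).astype(float)*1.3,0,255).astype(np.uint8)[:,:,::-1])
```

```text
9.65 [604.27688018   2.2419767   12.36305464] [-1.57220927 -0.00635374 -0.10919834] 25.012954829508487 [ 0.0655763  -0.06334233 -1.0319071 ]
toe pred [625.22765873 193.08961693   8.09186067]
```

View pics/c6.png

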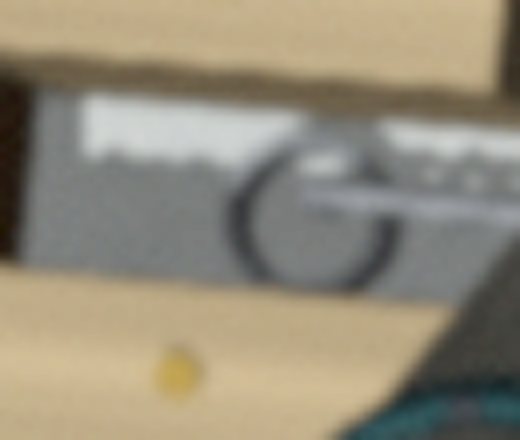

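The rod end (305,195) lies inside the ring's opening (centre about (315,212)), with no contact force. I lower it slightly and draw out along −tool z.

Call:
apply_moves(
  commands=[
    [[0,0.1,0,0,0,0.03],[0,0,-0.2,0,0,0],[0,0,-0.3,0,0,0],[0,0,-0.35,0,0,0],[0,0,-0.35,0,0,0],[0,0,-0.35,0,0,0]],
  ],
)

```text
clock: 10.15
eef_pos: [597.9, -60.6, 8.0]
tool_rot: [-1.571, -0.004, -0.104]
force: [0.1, -0.3, 0.0]
width: 25.2
```

Run:
```python
from h import *
s=st();print(s['clock'],s['eef_pos'],s['tool_rot'],s['width'],s['force'])
M=R.from_euler('xyz',s['tool_rot']).as_matrix(); p=np.array(s['eef_pos'])
t=p+M@[0,4,192]; q=t[:2]-[561.1,137.5]; ex=np.array([.9945,-.1047]); print('toe',t,'box xy',q@ex,q@[.1047,.9945])
```

```text
10.15 [597.94222324 -60.63266712   8.01925868] [-1.57071776 -0.00391501 -0.10359806] 25.24341309355836 [ 0.13895518 -0.33052559  0.02536269]
toe [617.81304016 130.33662709   4.03437438] box xy 57.15112357874927 -1.186119053470288
```

Call:
apply_moves(
  commands=[
    [[0,0,-0.35,0,0,0],[0,0,-0.35,0,0,0],[0,0,-0.35,0,0,0],[0,0,-0.35,0,0,0],[0,0,-0.3,0,0,0],[0,0,-0.15,0,0,0],[0,0,0,0,0,0]],
  ],
)

```text
clock: 10.73
eef_pos: [587.5, -153.4, 10.9]
tool_rot: [-1.578, -0.008, -0.116]
force: [0.2, 0.3, -1.1]
width: 25.5
```

Run:
```python
from h import *
d=grab('wrist','w7'); b=grab('top','t7'); c=grab('scene','s7')
s=st();print(s['clock'],s['eef_pos'],s['tool_rot'],s['width'],s['force'])
M=R.from_euler('xyz',s['tool_rot']).as_matrix(); p=np.array(s['eef_pos'])
t=p+M@[0,4,192]; q=t[:2]-[561.1,137.5]; ex=np.array([.9945,-.1047]); print('toe',t,'box xy',q@ex,q@[.1047,.9945])
o=np.vstack([cv2.resize(b['image'][120:245,115:315],(480,300),interpolation=cv2.INTER_CUBIC),cv2.resize(c['image'][100:300,280:600],(480,300))])
cv2.imwrite('pics/c7.png',o[:,:,::-1])
```

```text
10.8833 [ 588.06659252 -149.78729834   10.63912593] [-1.57605562 -0.00726325 -0.1125279 ] 25.638671250974472 [ 0.66062011  0.63532792 -1.02318194]
toe [609.65987867  40.97075256   5.62953415] box xy 58.399411547757246 -90.91411728496092
```

View pics/c7.png

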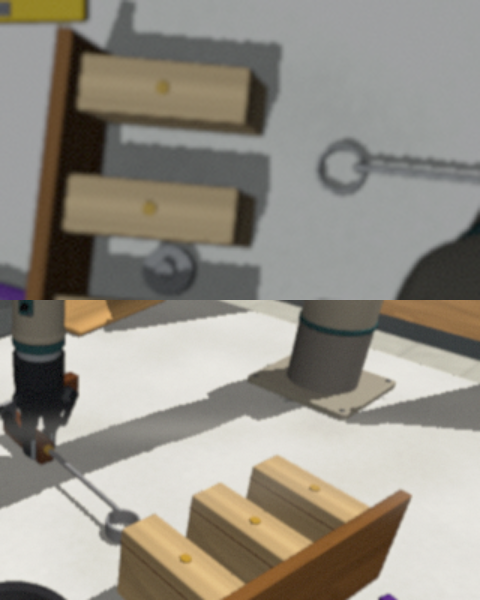

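The ring is out and lies flat about 50 mm beyond the open ends (crop (345,166)), with the toe still in it. The cap is unmoved. Now I free the toe, lift, and move the rod aside.

Call:
apply_moves(
  commands=[
    [[0,0,0.12,0,0,0.06],[0,-0.25,0.05,0.05,0,0.03],[0,-0.45,0,0.03,0,0],[0,-0.5,0,0,0,0],[0,-0.2,0,0,0,0],[0,0,0,0,0,0]],
  ],
)

```text
clock: 11.38
eef_pos: [589.7, -133.3, 69.1]
tool_rot: [-1.563, 0.005, -0.102]
force: [0.1, -0.0, -1.9]
width: 25.5
```

Run:
```python
from h import *
s=st();print(s['clock'],s['eef_pos'],s['tool_rot'],s['width'],s['force'])
M=R.from_euler('xyz',s['tool_rot']).as_matrix(); p=np.array(s['eef_pos'])
t=p+M@[0,4,192]; print('toe',t)
plan((500,-165,62),-6.3,n=4)
```

```text
11.3833 [ 589.67703119 -133.2769459    69.1385046 ] [-1.56306992  0.00502904 -0.10181772] 25.47525400420326 [ 0.06453377 -0.02414164 -1.85083528]
toe [609.18224337  57.75502645  66.62211032]
[-0.54,0.05,-0.25,-0.02,0.02,-0.01],[-0.54,0.05,-0.26,-0.02,0.02,-0.01],[-0.54,0.04,-0.26,-0.02,0.02,-0.01],[-0.54,0.04,-0.26,-0.02,0.02,-0.01],
rows 4
```

Call:
apply_moves(
  commands=[
    [[-0.54,0,-0.25,-0.03,0,-0.02],[-0.54,0,-0.26,-0.03,0,-0.02],[-0.54,0,-0.26,-0.03,0,-0.02],[-0.54,0.2,-0.26,0,0,0],[0,0.4,0,0,0,0],[0,0,0,0,0,0],[0,0,0,0,0,0]],
  ],
)

```text
clock: 11.97
eef_pos: [499.1, -160.9, 44.5]
tool_rot: [-1.569, -0.005, -0.092]
force: [0.1, -1.2, -1.9]
width: 25.3
```

Run:
```python
from h import *
s=st();print(s['clock'],s['eef_pos'],s['tool_rot'],s['width'],s['force'])
p=s['eef_pos']; plan((p[0],p[1],5),-6.3,n=3)
```

```text
11.9667 [ 499.07147111 -160.92645693   44.51234581] [-1.56898829 -0.00462282 -0.09179181] 25.332194109594116 [ 0.06139444 -1.19117954 -1.87907855]
[-0.00,0.33,-0.00,-0.01,0.07,0.02],[-0.00,0.33,-0.00,-0.01,0.07,0.02],[-0.00,0.33,-0.00,-0.01,0.07,0.02],
rows 3
```

Call:
apply_moves(
  commands=[
    [[0,0.35,0,0,0,0.03],[0,0.3,0,0,0,0.03],[0,0.18,0,0,0,0],[0,0.08,0,0,0,0],[0,0,0,0,0,0]],
  ],
)

```text
clock: 12.38
eef_pos: [503.6, -159.0, 7.2]
tool_rot: [-1.569, -0.004, -0.087]
force: [-0.2, 0.0, -1.6]
width: 25.5
```

Call:
apply_moves(
  commands=[
    [[0,0.06,0,0,0,0],[0,0.03,0,0,0,0],[0,0,0,0,0,0]],
  ],
)

```text
clock: 12.63
eef_pos: [504.3, -158.8, 4.3]
tool_rot: [-1.568, -0.004, -0.087]
force: [-0.7, 0.0, -1.3]
width: 25.3
```

Call:
apply_moves(
  commands=[
    [[0,0,0,0,0,0],[0,0,0,0,0,0],[0,0,0,0,0,0],[0,0,0,0,0,0],[0,0,0,0,0,0],[0,0,0,0,0,0]],
  ],
  claw=65,
)

```text
clock: 13.13
eef_pos: [505.9, -159.4, 5.8]
tool_rot: [-1.569, -0.008, -0.087]
force: [-0.5, -0.1, -0.5]
width: 64.7
```

Call:
apply_moves(
  commands=[
    [[0,-0.2,0,0,0,0],[0,-0.5,0,0,0,0],[0,-0.8,0,0,0,0],[0,-0.8,0,0,0,0],[0,-0.8,-0.3,0,0,0],[0,-0.5,-0.5,0,0,0],[0,0,0,0,0,0],[0,0,0,0,0,0]],
  ],
)

```text
clock: 13.8
eef_pos: [500.7, -191.4, 158.6]
tool_rot: [-1.568, -0.006, -0.086]
force: [-0.5, 1.2, -1.1]
width: 65.0
```

Run:
```python
from h import *
b=grab('top','t8'); c=grab('scene','s8')
s=st();print(s['clock'],s['eef_pos'],s['width'],s['force'],np.abs(s['qd']).max())
print('ring',onplane(b,(115+345/2.4,120+166/2.4),22))
o=np.vstack([cv2.resize(b['image'][120:300,115:403],(480,300),interpolation=cv2.INTER_CUBIC),cv2.resize(c['image'][100:300,280:600],(480,300))])
cv2.imwrite('pics/c8.png',o[:,:,::-1])
```

```text
13.9 [ 500.31658067 -191.46134779  157.50622935] 65.17042031738188 [ 0.95878451 -0.07734285  0.10984157] 0.027030824580319496
ring [612.28366902  48.98539399  22.        ]
```

View pics/c8.png

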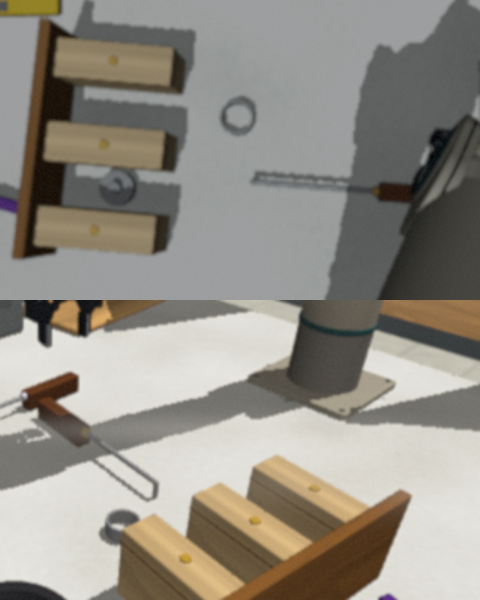

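```bash
python3 -c "
from h import *
finish_job()"
```

```text
the job is handed in; nothing more can be done
```

The ring is out of the gap, the rod is back on the worktop, and the job is handed in. I gripped the rod by its handle, lowered the toe through the open ring from above, and drew the ring out of the open end. Then I lifted the toe clear, laid the rod down beside the ring, released it and raised the gripper.

**Last checks (clock 13.9 s of 45 s):**
- **Ring:** it lies flat at about (612, 49) mm, roughly 50–55 mm clear of the boxes. The gripper stayed well away from it.
- **Cap:** in the last top view it still lies in the other gap.
- **Rod:** it is released and looks flat on the worktop, outside the gap. Its handle ends roughly 25 mm from the spatula's by estimate; I did not measure that gap.
- **Forces:** the wrist force read 2 N or less at every reading I took. I did not log it in between.

**Went off plan or disagreed:**
- The first grip sat about 8 mm too high on the handle, so I opened the gripper and gripped again lower.
- The toe position from the camera differed by 3–5 mm from the one worked out from the grip. I corrected for it before lowering the toe into the ring.

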